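Pry the stuck lint tray loose and hold it level over its dock

TASK

The blue lint tray is caught in its white filter dock: put the blade of the yellow pry tool under the tray's orange tab and lever that end up, touching the tray with nothing but the tool, until it has snapped past the catches and stays sitting up on them, then lay the tool flat on the counter. Then take the tray by its black handle bar, lift it straight up, and finish while still holding it: steady and level over the dock with its underside at least 6 cm above the dock's top, nothing but the gripper carrying it, and the coin and the red button still in it. Leave the iron, detergent, jar, cup and brush where they stand.

Things in the scene. Friction and masses are not known exactly. Their poses are not given: they have to be found in the camera images.
- dock: White filter dock fixed on the counter: open-topped box 156 (x) x 129 (y) x 55 mm high, walls 10 mm. Origin: centre of its underside; its -x side is the tab side. The tray sits in its pocket (136 x 109 mm, floor 15 mm above the counter). The -x wall has a gap 69 mm wide in its middle, where it is only 26 mm high, for the tray's tab.
- dock_catch (a point): Midpoint between the two steel spring catches inside the dock's y walls, 45 mm to -x of its centre (black blocks outside). They reach 2 mm over ribs on the tray's sides. Raising the tab takes about 3 to 7 N; after 9 mm of travel here (13.5 mm at the tab's end) the tray has snapped past and stays up on the catches, tilted about 0.085 rad.
- tray: Blue open tray 130 (x) x 100 (y) x 30 mm, walls 4 mm, about 0.25 kg. Origin: centre of its underside (15 mm above the counter when seated in the dock, axes parallel to the dock's to within a degree or two); z up out of the tray.
- tray_tab (a point): Middle of the free end edge of the tray's orange tab, on its underside. The tab is 36 mm wide (y), 5 mm thick and sticks out 30 mm from the tray to -x, the last 17 mm beyond the dock's outside face. Seated, its underside is 41 mm above the counter, with free space below (15 mm over the dock's low wall, down to the counter in front of it).
- tray_bar (a point): Centre of the tray's black handle bar, a bar 12 mm thick (x), 16 mm high (z), 100 mm long (y, between two side posts at its ends), centred 62 mm above the tray's underside; free below and around its middle. The tray balances about this bar.
- pry_tool: Pry tool lying on the counter, 146 mm long along its x, about 90 g: yellow handle 90 mm long, 16 wide (y), 24 high (z), flat sides; flat steel blade 56 mm long, 14 wide, 4 thick, sticking out to +x at mid height of the handle. Origin: on the underside, 20 mm behind the blade's root, 76 mm behind its tip, near the balance point.
- tool_grip (a point): Good place to grip the pry tool: mid height of the handle (12 mm above its underside), 76 mm behind the blade tip; axes as the tool.
- tool_tip (a point): Middle of the pry tool's blade tip edge.
- coin: Brass coin, 25 mm across, 4 mm thick, lying in the tray. Origin: centre of its underside.
- button: Red clothes button, 22 mm across, 5 mm thick, lying in the tray. Origin: centre of its underside.
- detergent: Blue detergent bottle, 72 mm across, 190 mm high; leave alone. Origin: centre of its underside.
- pod_jar: Green glass jar with lid, 84 mm across, 110 mm high; leave alone. Origin: centre of its underside.
- scoop_cup: Orange measuring cup, 68 mm across, 75 mm high; leave alone. Origin: centre of its underside.
- iron: White clothes iron lying on its steel sole, 265 mm long (nose to its +x), 100 mm wide, 133 mm high; leave alone. Origin: on the underside, near the middle.
- brush: Wooden scrubbing brush 140 x 45 x 28 mm lying bristles down; leave alone. Origin: centre of its underside.
Not all that is in view belongs to the job. There is more than one size of the dock; the job needs the largest.

How it is judged (in metres and radians):
On the way, in this order (a step that is already met when the one before it is completed fails the run):
1. the tab end is levered up (tab end over 9 mm up from its seat) by the tool, fingers off the tray (z of tray_tab in the frame of dock above 0.05 m and contact force between pry_tool and tray above 0.1 N and contact force between the fingers and tray below 0.2 N), for 0.04 s.
2. the tool lies flat on the counter, let go, and the tray stays up on its catches, touched by neither tool nor fingers (z of tray_tab in the frame of dock above 0.05 m and height (world z) of tray below 0.04 m and contact force between tray and dock above 0.2 N and contact force between each of pry_tool, the fingers and tray below 0.1 N and contact force between the fingers and pry_tool below 0.1 N and height (world z) of pry_tool below 0.015 m and angle between pry_tool's own x axis and vertical between 1.37 and 1.77 rad), for 0.2 s.
At the end, for the whole second after the job is handed in: The gripper holds the tray by its bar, still, tilted under 0.10 rad, underside 115 mm or more above the counter, within 50 mm of the dock's centre, touching neither dock nor tool; coin and button in it; tool flat on the counter; bystanders within 30 mm of their starts (height (world z) of tray above 0.115 m and angle between tray's own z axis and vertical below 0.1 rad and horizontal distance between tray and dock below 0.05 m and linear speed of each of tray, pry_tool below 0.02 m/s and angular speed of tray below 0.15 rad/s and contact force between the fingers and tray above 1 N and distance between the grasp point and tray_bar below 0.035 m and contact force between tray and dock below 0.05 N and contact force between tray and pry_tool below 0.05 N and x of coin in the frame of tray between -0.062 and 0.062 m and y of coin in the frame of tray between -0.047 and 0.047 m and x of button in the frame of tray between -0.062 and 0.062 m and y of button in the frame of tray between -0.047 and 0.047 m and z of coin in the frame of tray between -0.005 and 0.025 m and z of button in the frame of tray between -0.005 and 0.025 m and height (world z) of pry_tool below 0.015 m and angle between pry_tool's own x axis and vertical between 1.37 and 1.77 rad and distance of each of detergent, pod_jar, scoop_cup, iron, brush from where it was at the start of the episode below 0.03 m); the arm keeps its last pose, push and grip.
It fails at once if a bystander (iron, detergent, jar, cup or brush) is moved more than 30 mm (distance of any of detergent, pod_jar, scoop_cup, iron, brush from where it was at the start of the episode above 0.03 m).
It also fails if it takes over 67 s, if anything falls off the work surface, if the arm or the gripper's body presses on something with over 40 N, if the wrist force passes 120 N, or if a joint passes its speed limit or range.

ROBOT

A 6-joint arm with a two-finger parallel gripper is mounted at the origin on the work surface. World frame = base frame: x ahead of the robot, y to its left, z up, the work surface at z = 0. Lengths are in mm, angles in degrees, forces in N, time in s.
With the tool pointing down it reaches from about 400 to 825 mm from the base axis. Payload 7 kg.
Tool frame: the origin (TCP) lies on the centre line of the jaws, within the pads' length; the fingertips stand tcp_to_tips ahead of it and the grasp point (between the pads) lies 2 mm behind it (tcp_to_tips is the distance from the TCP to the fingertips, in mm); z points along the fingers, y is the line along which they close (so a half turn about z gives the same grasp; the last joint's range is limited). The gripper opens to 88 mm and grips with 3 to 60 N. Pads are 19 mm wide; open, the fingers measure 130 mm over their backs; the gripper's body (78 mm by 193 mm) begins 47 mm behind the grasp point.
Start: joints at [-57.863, 20.546, 0.682, 0, -70.136, -16.507], TCP at [181.838, -650.023, 243.561] pointing down, gripper open.
Joint ranges: [-176.03, 176.03], [-82.01, 121.73], [-58.28, 71.71], [-173.87, 95.51], [-174.79, -0.11], [-173.66, 173.66]. Speed limits (degrees/s): [136.94, 136.94, 172.46, 180, 180, 180].

INTERFACE

Orientations are given as [roll, pitch, yaw] about the fixed x, y, z axes, in that order (R = Rz(yaw) Ry(pitch) Rx(roll)).
In Python, from station import observe, capture, hand_in, tcp_to_tips gives the robot as it stands. The module is installed in compiled form; this text tells all that it offers.
- The arm moves only by the tool play_rows, never from a script. Its argument "increments" is a list of rows, each a list of 7 numbers: the shift along the tool's x, y, z in mm, then the turn, a rotation vector about the tool's x, y, z in rad, then the gripper command: -1 is shut, 1 is fully open, values between are in proportion. A call has 1 to 8 rows; each row is the pose to reach, as a shift and turn from the pose commanded when the call began, along the tool's axes at that moment; what a row does not reach only later rows make up. A row lasts 1/8 s, in which the tool goes at most 62.5 mm and 10.7 degrees, less where a joint would pass 70% of its speed; a pose out of reach is approached as far as the arm can. A call with a gripper value outside its range is refused whole. The fingers move at their own pace and stop on an object; "newtons" is the grip in N (left out, the last holds). Time passes only in rows, so rows that repeat a pose let the fingers close. It gives the time, the measured TCP pose, the force, the opening and the grip force at its end, in the units of the state.
- observe(): the state, without advancing time (a new reading comes with each control period).
- capture(name): name is "scene" or "top" or "wrist"; returns a dict with "img" (420x560x3 uint8, blue, green, red), "depth" (420x560 float32, mm along the optical axis (not along the pixel's ray), 0 where there is no reading), "intrinsics" (3x3 intrinsics, pixels), "R" (3x3) and "t" (3): a world point X has camera coordinates R X + t. Camera axes: x right, y down, z forward; pixel columns grow to the right and rows downward; lengths in mm; the calibration is good to about 2 mm. A picture is of the moment at which its call begins.
- hand_in(): hands the job in; it is judged then, once.
The state is a dict: "time_s": time; "q": joint angles; "qvel": joint speeds; "tau": joint torques, N m; "tool_pos": TCP position; "eef_rot": TCP orientation; "force": force on the tool from outside, world axes, zero at the start; "moment": the same for the moment, N m; "width": finger opening in mm; "grip_force": force on a finger pad.
Only numpy, scipy, OpenCV 4.12 (cv2) and the standard library are available. Lean on these libraries where they do the work, as an engineer would, in place of code of your own. Each camera call takes 0.05 s, during which the arm holds its last target. There are 200 camera calls.

## Working session

There is one attempt and no reset: what is moved stays moved. The work goes in short steps, Python scripts to look and compute and a tool call to move; the robot and the scene stay as the last step left them, time stands still between calls to the robot, and variables do not carry over. Pictures are saved under pics/ and viewed, at most 10 in all, crops included, and the job is handed in when it is done.

Besides the shell and the picture viewer there is one more tool, called after ">>>" by a JSON object that holds its "api" and its "payload", one argument or row to a line. play_rows: Moves the arm, as the interface text tells. Its arguments: {"type":"object","properties":{"increments":{"type":"array"},"newtons":{"type":"number"}},"required":["increments"]}

```bash
mkdir -p pics
cat > h.py <<'E'
import numpy as np, cv2
from station import *
from scipy.spatial.transform import Rotation as Rn
def cap(n,f=None):
    c=capture(n)
    if f: cv2.imwrite('pics/'+f,c['img'])
    return c
def world(c,u,v,z=None):
    """pixel(s) -> world, by depth or by plane z"""
    K=c['intrinsics'];R=c['R'];t=c['t']
    u=np.atleast_1d(u).astype(float);v=np.atleast_1d(v).astype(float)
    d=np.stack([(u-K[0,2])/K[0,0],(v-K[1,2])/K[1,1],np.ones_like(u)],1)
    o=-R.T@t
    w=d@R
    if z is None: s=c['depth'][v.astype(int),u.astype(int)]
    else: s=(z-o[2])/w[:,2]
    return o+w*np.asarray(s)[:,None]
def toolR(s): return Rn.from_euler('xyz',s['eef_rot'],degrees=True).as_matrix()
E
python3 - <<'E'
from h import *
s=observe();print(s,tcp_to_tips)
a=cap('top','top1.png');b=cap('scene','scene1.png')
np.savez('top1.npz',**a);np.savez('scene1.npz',**b)
for c in (a,b):print(c['intrinsics'],c['R'],c['t'],-c['R'].T@c['t'])
E
```

```text
{'time_s': 0.0, 'q': array([-5.78654298e+01,  2.05914425e+01,  6.34489953e-01, -2.16921033e-02,
       -7.01342648e+01, -1.65070298e+01]), 'qvel': array([ 0.11670281,  0.07206514,  0.03481575,  0.0319386 , -0.03901505,
       -0.00233509]), 'tau': array([-1.63360477e-03, -5.82714951e+01,  2.93061233e+01,  6.99728251e+00,
        6.99762837e-03, -2.05653159e-04]), 'tool_pos': array([ 181.70216467, -649.61607763,  242.62306273]), 'eef_rot': array([ 1.79906748e+02, -6.36910061e-03, -1.64379842e+02]), 'force': array([-0.33398396, -0.81906358,  0.46220976]), 'moment': array([-0.02904813,  0.02553   , -0.05365417]), 'grip_force': 0.0, 'width': 87.47874667004913} 17.0
[[405.53513433   0.         279.3581447 ]
 [  0.         405.53513433 211.62316251]
 [  0.           0.           1.        ]] [[-0.00517152 -0.99983717 -0.01728845]
 [-0.98021165  0.0084897  -0.19777018]
 [ 0.19788475  0.01592357 -0.98009595]] [ 54.24162966 607.24497226 924.98580475] [ 412.46852487   34.34838936 1027.60753882]
[[407.81491652   0.         275.63348287]
 [  0.         407.81491652 210.12240629]
 [  0.           0.           1.        ]] [[-0.28979475  0.95702817  0.01077394]
 [ 0.80230741  0.24905123 -0.5424724 ]
 [-0.52184463 -0.14856165 -0.84000453]] [ 128.13233645 -464.47610889 1567.50255565] [1227.77749722  225.92284967 1063.36329476]
```

View pics/top1.png

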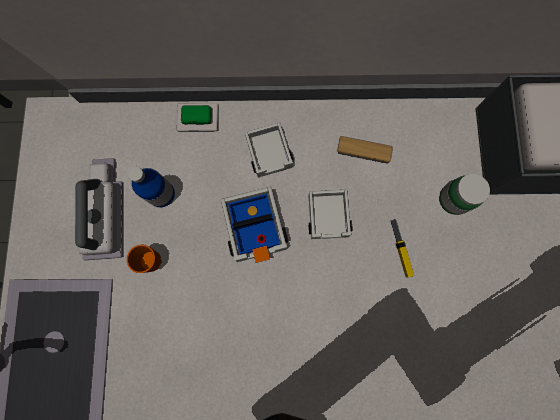

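View pics/scene1.png

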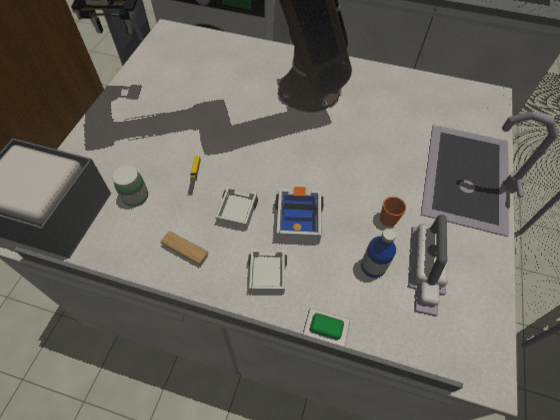

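The top view shows the large dock with its tray at about (255,222), its orange tab at (261,255). The tool has its handle at (406,262) and blade tip at (394,221). The small docks at (330,215) and (270,150) are decoys. Now I'll take rough positions.

```bash
cat >> h.py <<'E'
def hsvmask(img,lo,hi): return cv2.inRange(cv2.cvtColor(img,cv2.COLOR_BGR2HSV),lo,hi)
def pts(c,m,z=None):
    v,u=np.nonzero(m); return world(c,u,v,z)
def rect(P): # min-area rect in world xy
    return cv2.minAreaRect(P[:,:2].astype(np.float32))
E
python3 - <<'E'
from h import *
a=dict(np.load('top1.npz'))
y=hsvmask(a['img'],(20,120,80),(35,255,255)); P=pts(a,y,20);print('handle',rect(P),len(P))
o=hsvmask(a['img'],(5,150,120),(17,255,255)); o[:, :220]=0;o[:,300:]=0;o[:240]=0
P=pts(a,o,46);print('tab',rect(P),len(P))
k=hsvmask(a['img'],(105,120,60),(130,255,255));k[:,:225]=0;k[:,290:]=0
P=pts(a,k,40);print('blue',rect(P),len(P))
print('tip',world(a,394,221,12))
print('depth heights',[ (p,world(a,*p).round(0).tolist()) for p in [(394,222),(406,262),(254,222),(261,256),(330,215),(352,228)]])
E
```

```text
handle ((568.10400390625, -84.62005615234375), (438.03509521484375, 79.60847473144531), 67.88336944580078) 256
tab ((506.9209289550781, 95.87396240234375), (32.933406829833984, 35.066749572753906), 13.687585830688477) 200
blue ((583.4835815429688, 116.82469177246094), (132.13511657714844, 104.50080871582031), 14.117193222045898) 1567
tip [[ 590.80115827 -239.19516982   12.        ]]
depth heights [((394, 222), [[588.0, -238.0, 15.0]]), ((406, 262), [[487.0, -260.0, 21.0]]), ((254, 222), [[579.0, 110.0, 83.0]]), ((261, 256), [[501.0, 95.0, 48.0]]), ((330, 215), [[608.0, -78.0, 13.0]]), ((352, 228), [[571.0, -129.0, 32.0]])]
```

>>> {"api": "play_rows", "payload": {
  "increments": [
    [-54,37,0,0,0,0,1],
    [-108,73,0,0,0,0,1],
    [-163,110,0,0,0,0,1],
    [-217,146,0,0,0,0,1],
    [-270,182,0,0,0,0,1],
    [-325,219,0,0,0,0,1],
    [-380,256,0,0,0,0,1],
    [-420,283,0,0,0,0,1]
  ]
}}

```text
time_s: 1.1
tool_pos: [506.8, -267.4, 243.5]
eef_rot: [180.0, -0.0, -164.4]
force: [0.3, -0.7, 0.3]
width: 87.6
grip_force: 0.0
```

>>> {"api": "play_rows", "payload": {
  "increments": [
    [-15,10,0,0,0,0,1],
    [-15,10,0,0,0,0,1]
  ]
}}

```text
time_s: 1.35
tool_pos: [518.1, -254.5, 243.0]
eef_rot: [180.0, -0.1, -164.3]
force: [0.3, -0.2, 0.0]
width: 87.6
grip_force: 0.0
```

Run:
```python
from h import *
s=observe();print(s['time_s'],s['tool_pos'],s['eef_rot'],s['force'])
a=cap('wrist','w1.png');np.savez('w1.npz',**a);print(a['intrinsics'],-a['R'].T@a['t'],a['R'])
```

```text
1.35 [ 518.07529367 -254.5473569   243.04119386] [ 1.79970986e+02 -5.00448945e-02 -1.64250868e+02] [ 0.33198488 -0.18199504  0.01895963]
[[290.70070322   0.         280.95163043]
 [  0.         290.70070322 212.22510806]
 [  0.           0.           1.        ]] [ 437.38270448 -277.49527411  384.82843013] [[-0.27121101  0.96251928  0.0011067 ]
 [ 0.91593076  0.25772994  0.30764609]
 [ 0.29583006  0.08445067 -0.95150022]]
```

View pics/w1.png

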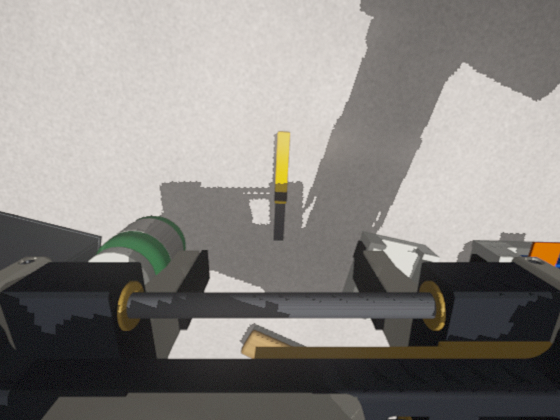

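The wrist view shows the yellow handle running from (283,131) to about (280,200), and the blade tip at (279,240). The jar is at left and the tab at (545,255) on the right edge.

Run:
```python
from h import *
a=dict(np.load('w1.npz'))
m=hsvmask(a['img'],(20,120,80),(35,255,255)); m[:,:260]=0;m[:,310:]=0
n,l,st,_=cv2.connectedComponentsWithStats(m);i=1+st[1:,4].argmax();m=(l==i);print(st[i])
P=pts(a,m,24);r=rect(P);print(r,cv2.boxPoints(r))
for v in (128,135,160,185): print(v,np.nonzero(m[v])[0][[0,-1]] if m[v].any() else '')
g=a['img'][185:250,270:292].mean(2).astype(int);print(g[::2])
print('tip',world(a,279,240.5,14),world(a,283,131,24))
```

```text
[275 132  15  60 710]
((487.161376953125, -262.2034606933594), (72.90009307861328, 15.358428001403809), 13.706040382385254) [[ 449.92975 -263.37943]
 [ 453.5688  -278.3005 ]
 [ 524.393   -261.0275 ]
 [ 520.75397 -246.10641]]
128 
135 [278 289]
160 [276 287]
185 [276 286]
[[123 122 124 122 113 100  99 102 100 101  99 102 101 101  98 100 100 108
  119 123 123 125]
 [122 122 122 122 109  97 100 103 102 101 100 100 102 102  97 101 100 110
  122 124 121 120]
 [123 123 124 120 107  96 101 102  98 102 100 100 101 102 102 100  98 112
  122 124 123 123]
 [125 124 124 121  99  82  92  95  92  94  94  92  91  95  96  92  90 106
  118 121 121 123]
 [127 122 121 121  95  58  53  53  54  49  53  52  53  54  52  52  60 100
  121 120 124 127]
 [124 123 122 110  84  57  53  54  53  54  49  51  54  53  52  54  63 101
  122 122 123 124]
 [123 122 124 113  85  54  55  53  53  50  53  52  49  52  51  50  61 103
  121 121 121 119]
 [118 123 125 113  81  51  53  54  52  52  51  51  53  49  48  53  69 106
  121 123 118 121]
 [120 119 122 117 104  89  91  91  85  82  83  81  78  78  74  77  92 116
  121 121 
[... 1637 characters left out ...]
58  57  78 103 115 115 117
  118 117 116 115]
 [114 112 115  91  64  61  62  60  53  58  57  55  61  96 115 118 119 119
  117 116 113 113]
 [119 116 115 114 118 117 116 114 117 117 117 119 117 115 118 118 118 119
  118 116 115 117]
 [116 114 115 113 119 119 119 117 120 116 113 114 115 119 119 118 116 118
  119 121 120 119]
 [119 119 117 117 117 119 119 117 120 117 115 115 117 116 118 117 119 117
  118 118 117 117]
 [120 123 118 117 115 113 115 118 117 116 116 115 117 116 117 119 117 116
  115 117 119 120]
 [120 113 114 116 112 114 115 117 118 118 117 115 114 113 116 113 115 113
  114 114 116 116]]
tip [[ 592.99905798 -236.02715602   14.        ]] [[ 450.59831648 -270.81044585   24.        ]]
```

>>> {"api": "play_rows", "payload": {
  "increments": [
    [-3,0,50,0,0,0.034,1],
    [-7,0,100,0,0,0.034,1],
    [-7,0,150,0,0,0.034,1],
    [-7,0,190,0,0,0.034,1],
    [-7,0,210,0,0,0.034,1],
    [-7,0,220,0,0,0.034,1],
    [-7,0,223,0,0,0.034,1],
    [-7,0,223,0,0,0.034,1]
  ]
}}

```text
time_s: 2.4
tool_pos: [524.7, -254.1, 21.3]
eef_rot: [-180.0, 0.1, -166.3]
force: [-0.1, -0.1, -0.3]
width: 87.8
grip_force: 0.0
```

>>> {"api": "play_rows", "payload": {
  "increments": [
    [0,0,0,0,0,0,-1],
    [0,0,0,0,0,0,-1],
    [0,0,0,0,0,0,-1],
    [0,0,0,0,0,0,-1],
    [0,0,0,0,0,0,-1],
    [0,0,0,0,0,0,-1]
  ],
  "newtons": 60
}}

```text
time_s: 3.15
tool_pos: [524.4, -253.7, 20.5]
eef_rot: [180.0, -0.0, -166.3]
force: [-0.2, 0.7, 0.4]
width: 33.2
grip_force: 0.0
```

>>> {"api": "play_rows", "payload": {
  "increments": [
    [0,0,0,0,0,0,-1],
    [0,0,0,0,0,0,-1],
    [0,0,0,0,0,0,-1],
    [0,0,0,0,0,0,-1]
  ]
}}

```text
time_s: 3.65
tool_pos: [524.3, -253.7, 20.5]
eef_rot: [180.0, -0.0, -166.3]
force: [0.8, -0.2, 0.4]
width: 15.3
grip_force: 60.0
```

>>> {"api": "play_rows", "payload": {
  "increments": [
    [0,0,-20,0,0,0,-1],
    [0,0,-60,0,0,0,-1],
    [0,0,-110,0,0,0,-1],
    [0,0,-150,0,0,0,-1],
    [0,0,-150,0,0,0,-1]
  ]
}}

```text
time_s: 4.28
tool_pos: [526.2, -254.1, 174.3]
eef_rot: [-179.8, 0.3, -166.3]
force: [0.7, -0.5, -1.0]
width: 15.6
grip_force: 60.0
```

>>> {"api": "play_rows", "payload": {
  "increments": [
    [4,55,0,0,0,0,-1],
    [8,110,0,0,0,0,-1],
    [12,165,0,0,0,0,-1],
    [16,220,0,0,0,0,-1],
    [20,275,0,0,0,0,-1],
    [24,325,0,0,0,0,-1],
    [25,344,0,0,0,0,-1],
    [25,344,0,0,0,0,-1]
  ]
}}

```text
time_s: 5.28
tool_pos: [418.0, 75.5, 170.0]
eef_rot: [-180.0, -0.0, -166.2]
force: [0.7, -0.4, -0.7]
width: 15.4
grip_force: 60.0
```

Run:
```python
from h import *
s=observe();print(s['time_s'],s['tool_pos'],s['eef_rot'],s['force'])
a=cap('wrist','w2.png');np.savez('w2.npz',**a)
```

```text
5.275 [417.98693753  75.53261142 169.98750263] [-1.79997192e+02 -4.70393322e-02 -1.66163046e+02] [ 0.656012   -0.41612423 -0.7388056 ]
```

View pics/w2.png

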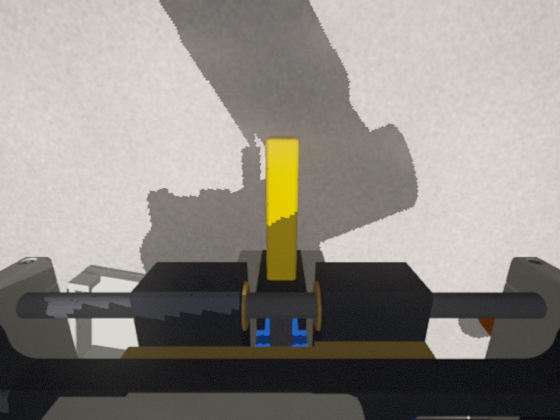

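The wrist view shows the tool straight in the grip (handle at columns 267-298), but the tab is hidden behind the fingers. So I'll refine the tab from the two fixed-camera pictures taken at the start.

Run:
```python
from h import *
for n,z in (('top1',(220,300,240,270)),('scene1',(285,315,180,205))):
    a=dict(np.load(n+'.npz'))
    o=hsvmask(a['img'],(4,140,70),(18,255,255));k=np.zeros_like(o);u0,u1,v0,v1=z;k[v0:v1,u0:u1]=o[v0:v1,u0:u1]
    P=pts(a,k,46);r=rect(P);print(n,np.round(r[0],1),r[1:],len(P));print(cv2.boxPoints(r).round(1).tolist())
    D=pts(a,k);print('depth z',np.percentile(D[:,2],[10,50,90]))
    # white rim of dock by depth slice
    V,U=np.nonzero(a['depth']>0);W=world(a,U,V);c=np.array([583.5,115.5])
    e=np.array([.971,.239]);f=np.array([-.239,.971]);q=W[:,:2]-c
    s=(abs(q@e)<100)&(abs(q@f)<85)&(W[:,2]>50)&(W[:,2]<60)
    r=rect(W[s]);print('rim',s.sum(),r,)
    # white by color on z=55
```

```text
top1 [507.1  95.7] ((32.95870590209961, 35.751949310302734), 14.448379516601562) 203
[[486.6000061035156, 108.9000015258789], [495.6000061035156, 74.30000305175781], [527.5, 82.5], [518.5, 117.19999694824219]]
depth z [44.75993537 47.36007053 49.23457698]
rim 796 ((575.3421020507812, 112.64192199707031), (171.06163024902344, 140.69076538085938), 15.137574195861816)
scene1 [507.6  94.2] ((30.104528427124023, 31.83949851989746), 17.27852439880371) 99
[[488.5, 105.0], [498.0, 74.5999984741211], [526.7000122070312, 83.5], [517.2999877929688, 113.9000015258789]]
depth z [43.16564177 45.59486493 47.80036489]
rim 465 ((583.204833984375, 115.87956237792969), (159.24021911621094, 133.09371948242188), 13.91401481628418)
```

>>> {"api": "play_rows", "payload": {
  "increments": [
    [12,-2.5,20,0,0.12,0,-1],
    [12,-2.5,60,0,0.12,0,-1],
    [12,-2.5,90,0,0.12,0,-1],
    [12,-2.5,110,0,0.12,0,-1],
    [12,-2.5,120,0,0.12,0,-1],
    [12,-2.5,120,0,0.12,0,-1]
  ]
}}

```text
time_s: 6.08
tool_pos: [407.5, 68.6, 50.1]
eef_rot: [-180.0, -7.0, -166.4]
force: [-0.5, 0.4, -1.0]
width: 15.4
grip_force: 60.0
```

Run:
```python
from h import *
s=observe();print(s['time_s'],s['tool_pos'],s['eef_rot'],s['force'])
a=cap('top');b=cap('scene')
i=np.hstack([cv2.resize(a['img'][200:300,200:320],(480,400),interpolation=cv2.INTER_CUBIC)[:, :400],cv2.resize(b['img'][150:250,250:350],(400,400),interpolation=cv2.INTER_CUBIC)])
cv2.imwrite('pics/c3.png',i)
```

```text
6.075 [407.46101754  68.5952911   50.10738269] [-179.96665994   -6.96286196 -166.37708842] [-0.53318785  0.35492897 -1.03020935]
```

View pics/c3.png

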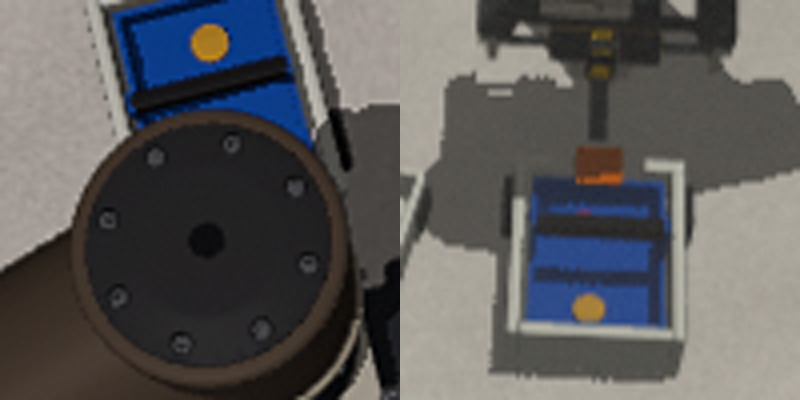

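The right-hand crop shows the blade tip at (598,138), in line with the tab and short of its end at about (599,150). I'll insert it now.

>>> {"api": "play_rows", "payload": {
  "increments": [
    [-10,0,-1.2,0,0,0,-1],
    [-20,0,-2.4,0,0,0,-1],
    [-29,0,-3.5,0,0,0,-1],
    [-37,0,-4.4,0,0,0,-1],
    [-42,0,-5,0,0,0,-1],
    [-42,0,-5,0,0,0,-1]
  ]
}}

```text
time_s: 6.92
tool_pos: [448.9, 79.4, 50.4]
eef_rot: [-180.0, -6.9, -166.3]
force: [-1.0, -0.3, -1.1]
width: 15.7
grip_force: 60.0
```

>>> {"api": "play_rows", "payload": {
  "increments": [
    [0.3,0,-2.5,0,0,0,-1],
    [0.6,0,-5,0,0,0,-1],
    [0.8,0,-7,0,0,0,-1],
    [1,0,-8,0,0,0,-1]
  ]
}}

```text
time_s: 7.42
tool_pos: [448.8, 79.4, 58.8]
eef_rot: [180.0, -6.9, -166.3]
force: [1.1, -0.0, -4.0]
width: 15.3
grip_force: 60.0
```

>>> {"api": "play_rows", "payload": {
  "increments": [
    [0.3,0,-2.5,0,0,0,-1],
    [0.6,0,-5,0,0,0,-1],
    [0.8,0,-7,0,0,0,-1],
    [0.8,0,-7,0,0,0,-1]
  ]
}}

```text
time_s: 7.92
tool_pos: [448.9, 79.4, 65.9]
eef_rot: [180.0, -6.9, -166.3]
force: [-0.6, -0.5, -0.5]
width: 15.9
grip_force: 60.0
```

Run:
```python
from h import *
s=observe();print(s['time_s'],s['tool_pos'],s['eef_rot'],s['force'],s['moment'])
b=cap('scene')
cv2.imwrite('pics/c4.png',cv2.resize(b['img'][150:250,250:350],(600,600),interpolation=cv2.INTER_CUBIC))
k=hsvmask(b['img'],(4,140,40),(18,255,255));o=np.zeros_like(k);o[175:205,285:315]=k[175:205,285:315]
D=pts(b,o);print(len(D),np.percentile(D[:,2],[10,50,90]))
```

```text
7.925 [448.86608817  79.42905142  65.89002508] [ 179.99451356   -6.8517669  -166.31466405] [-0.56515795 -0.50673145 -0.51516182] [ 0.07647428 -0.42443395 -0.00298065]
100 [55.90691811 58.08314244 60.80828033]
```

View pics/c4.png

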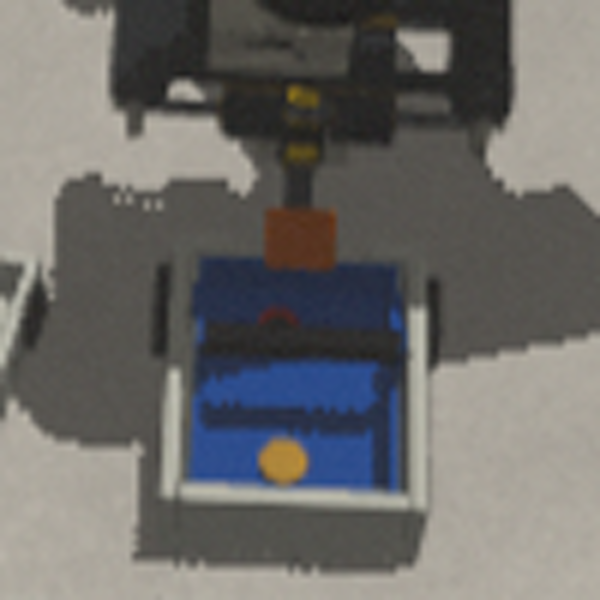

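The crop shows the tab raised to a top height of about 58 mm (46 before), with the coin and button still in the tray. I'll raise it a bit more to be certain of the snap, then lower the blade and check that the tray stays up.

>>> {"api": "play_rows", "payload": {
  "increments": [
    [0.2,0,-1.5,0,0,0,-1],
    [0.4,0,-3,0,0,0,-1],
    [0.4,0,-3,0,0,0,-1]
  ]
}}

```text
time_s: 8.35
tool_pos: [448.7, 79.4, 68.7]
eef_rot: [180.0, -6.9, -166.3]
force: [0.4, 1.1, -1.9]
width: 15.4
grip_force: 60.0
```

>>> {"api": "play_rows", "payload": {
  "increments": [
    [-0.3,0,3,0,0,0,-1],
    [-0.6,0,5,0,0,0,-1],
    [-0.9,0,8,0,0,0,-1],
    [-1.2,0,10,0,0,0,-1],
    [-1.2,0,10,0,0,0,-1]
  ]
}}

```text
time_s: 8.98
tool_pos: [448.6, 79.3, 58.4]
eef_rot: [-180.0, -6.9, -166.3]
force: [-0.5, 0.2, -1.1]
width: 15.2
grip_force: 60.0
```

Run:
```python
from h import *
s=observe();print(s['time_s'],s['tool_pos'],s['eef_rot'],s['force'],s['moment'])
b=cap('scene')
k=hsvmask(b['img'],(4,140,40),(18,255,255));o=np.zeros_like(k);o[175:205,285:315]=k[175:205,285:315]
D=pts(b,o);print(len(D),np.percentile(D[:,2],[10,50,90]))
```

```text
8.975 [448.63609121  79.31008151  58.36216585] [-179.99221322   -6.89632229 -166.31890085] [-0.47040778  0.17992165 -1.1115213 ] [ 0.08246361 -0.39787752 -0.02355893]
96 [55.5007669  58.43821522 60.90210131]
```

The tray stays up (tab top 58 mm) with the blade lowered clear. I'll withdraw and carry the tool to free counter.

>>> {"api": "play_rows", "payload": {
  "increments": [
    [12,0,1.4,0,0,0,-1],
    [25,0,3,0,0,0,-1],
    [37,0,4.4,0,0,0,-1],
    [45,0,5.4,0,0,0,-1],
    [45,0,5.4,0,0,0,-1]
  ]
}}

```text
time_s: 9.65
tool_pos: [404.2, 68.6, 58.8]
eef_rot: [180.0, -6.9, -166.3]
force: [-0.4, 0.8, -0.7]
width: 15.7
grip_force: 60.0
```

>>> {"api": "play_rows", "payload": {
  "increments": [
    [2.4,0,-20,0,0,0,-1],
    [6,0,-50,0,-0.06,0,-1],
    [9.6,0,-79.5,0,-0.12,0,-1],
    [9.6,0,-79.5,0,-0.12,0,-1]
  ]
}}

```text
time_s: 10.15
tool_pos: [405.4, 69.2, 140.8]
eef_rot: [179.9, 0.3, -166.3]
force: [0.3, -0.2, -0.9]
width: 15.5
grip_force: 60.0
```

>>> {"api": "play_rows", "payload": {
  "increments": [
    [3,-50,0,0,0,0,-1],
    [6,-100,0,0,0,0,-1],
    [10,-150,0,0,0,0,-1],
    [13,-200,0,0,0,0,-1],
    [13,-200,30,0,0,0,-1],
    [13,-200,70,0,0,0,-1],
    [13,-200,95,0,0,0,-1],
    [13,-200,95,0,0,0,-1]
  ]
}}

```text
time_s: 11.15
tool_pos: [437.8, -129.1, 41.5]
eef_rot: [180.0, -0.3, -166.3]
force: [-0.2, 0.4, 0.5]
width: 16.0
grip_force: 60.0
```

>>> {"api": "play_rows", "payload": {
  "increments": [
    [0,0,8,0,0,0,-1],
    [0,0,14,0,0,0,-1],
    [0,0,18,0,0,0,-1],
    [0,0,20,0,0,0,-1],
    [0,0,20,0,0,0,-1]
  ]
}}

```text
time_s: 11.78
tool_pos: [439.4, -128.7, 23.8]
eef_rot: [-180.0, 0.0, -166.3]
force: [0.4, 0.4, -0.7]
width: 15.3
grip_force: 60.0
```

>>> {"api": "play_rows", "payload": {
  "increments": [
    [0,0,0,0,0,0,-0.5],
    [0,0,0,0,0,0,0],
    [0,0,0,0,0,0,0],
    [0,0,0,0,0,0,0],
    [0,0,0,0,0,0,0]
  ]
}}

```text
time_s: 12.4
tool_pos: [439.3, -128.8, 23.7]
eef_rot: [-180.0, 0.0, -166.3]
force: [-0.5, -0.1, 0.3]
width: 43.6
grip_force: 0.0
```

>>> {"api": "play_rows", "payload": {
  "increments": [
    [0,0,-20,0,0,0,0],
    [0,0,-70,0,0,0,0],
    [0,0,-120,0,0,0,0],
    [0,0,-170,0,0,0,0],
    [0,0,-200,0,0,0,1],
    [0,0,-200,0,0,0,1]
  ]
}}

```text
time_s: 13.15
tool_pos: [440.6, -128.7, 226.2]
eef_rot: [-179.9, 0.3, -166.3]
force: [-0.2, 0.3, -0.9]
width: 58.2
grip_force: 0.0
```

Run:
```python
from h import *
s=observe();print(s['time_s'],s['tool_pos'],s['eef_rot'],s['force'],s['width'])
b=cap('scene');a=cap('top')
np.savez('top5.npz',**a);np.savez('scene5.npz',**b)
cv2.imwrite('pics/c5.png',np.hstack([cv2.resize(a['img'][180:300,200:360],(533,400),interpolation=cv2.INTER_CUBIC),cv2.resize(b['img'][110:250,170:340],(266,219))[0:0] if 0 else np.zeros((400,0,3),np.uint8)]))
k=hsvmask(b['img'],(4,140,40),(18,255,255));o=np.zeros_like(k);o[175:205,285:315]=k[175:205,285:315]
D=pts(b,o);print(len(D),np.percentile(D[:,2],[10,50,90]))
for n,c in(('top',a),('scene',b)):
    y=hsvmask(c['img'],(20,120,60),(35,255,255)); N,l,st,ce=cv2.connectedComponentsWithStats(y)
    for i in range(1,N):
        if st[i,4]>15: 
            P=pts(c,l==i);print(n,st[i],world(c,*ce[i],24).round(0),P[:,2].min(),P[:,2].max(),rect(P))
```

```text
13.15 [ 440.62051851 -128.70893268  226.23774619] [-179.94848739    0.30001618 -166.30453679] [-0.2311992   0.33323767 -0.8722086 ] 58.23064023603447
114 [55.68617357 58.48652705 61.09233404]
top [248 207   8   8  52] [[619. 120.  24.]] 21.47683611123705 32.15098640085694 ((618.2465209960938, 120.76648712158203), (19.486814498901367, 17.82860565185547), 1.540954828262329)
scene [237 146   7  17  89] [[ 404. -135.   24.]] 7.417952048650932 1063.3632947589895 ((802.3916625976562, 33.10505676269531), (933.7905883789062, 23.71116065979004), 22.92914581298828)
```

View pics/c5.png

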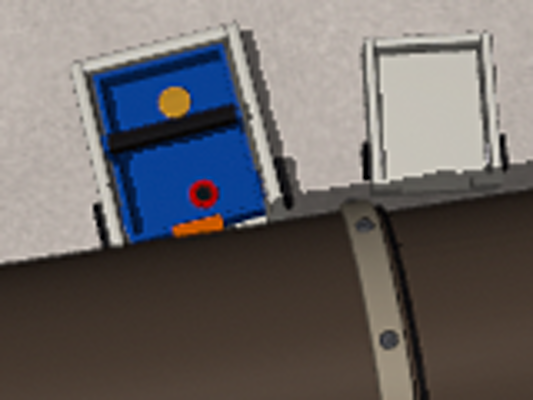

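The crop shows the tray sitting up in the dock. The handle bar runs from (108,142) to (238,115), with its middle near (173,128), i.e. full-picture (252,218). The coin and button are in the tray. Next I'll locate the bar.

Run:
```python
from h import *
e=np.array([.970,.242]);f=np.array([-.242,.970])
for n,(u0,u1,v0,v1) in (('top5',(230,275,206,232)),('scene5',(280,320,192,225))):
    a=dict(np.load(n+'.npz'));g=a['img'].max(2)
    W=np.array([world(a,u,v)[0] for v in range(v0,v1) for u in range(u0,u1)])
    q=W[:,:2]-[583.5,115.5]
    s=(W[:,2]>80)&(W[:,2]<100)&(abs(q@e)<40)&(abs(q@f)<60)
    P=W[s];r=rect(P);print(n,s.sum(),r,np.percentile(P[:,2],[10,50,90]))
    k=np.zeros_like(g);k[v0:v1,u0:u1]=(g[v0:v1,u0:u1]<45)
    N,l,st,ce=cv2.connectedComponentsWithStats(k);i=1+st[1:,4].argmax()
    P=pts(a,l==i,88);print(st[i],rect(P))
```

```text
top5 258 ((587.5054321289062, 115.5093994140625), (14.124217987060547, 99.63163757324219), 13.556756973266602) [85.08140763 91.10688749 93.45332207]
[233 212  38  15 229] ((586.5895385742188, 116.29027557373047), (15.736767768859863, 90.14974975585938), 13.807868957519531)
scene5 175 ((589.3075561523438, 116.40028381347656), (15.103572845458984, 97.7644271850586), 13.72189998626709) [83.75137143 89.51270224 91.97870223]
[296 208   4   1   4] ((596.3955688476562, 111.03545379638672), (6.198883056640625e-06, 8.583015441894531), 17.249614715576172)
```

>>> {"api": "play_rows", "payload": {
  "increments": [
    [-25,25,0,0,0,-0.18,0.3],
    [-50,50,0,0,0,-0.36,0.3],
    [-75,75,0,0,0,-0.54,0.3],
    [-100,101,0,0,0,-0.72,0.3],
    [-125,126,0,0,0,-0.9,0.3],
    [-150,152,0,0,0,-1.08,0.3],
    [-175,177,0,0,0,-1.26,0.3],
    [-201,203,0,0,0,-1.44,0.3]
  ]
}}

```text
time_s: 14.25
tool_pos: [586.4, 116.8, 221.8]
eef_rot: [179.8, -0.1, -83.5]
force: [0.8, 0.1, -0.3]
width: 57.1
grip_force: 0.0
```

>>> {"api": "play_rows", "payload": {
  "increments": [
    [0,0,0,0,0,-0.131,0.3],
    [0,0,0,0,0,-0.131,0.3]
  ]
}}

```text
time_s: 14.5
tool_pos: [586.0, 116.1, 221.7]
eef_rot: [179.8, -0.0, -76.3]
force: [0.3, 0.4, -0.5]
width: 56.8
grip_force: 0.0
```

Run:
```python
from h import *
s=observe();print(s['time_s'],s['q'].round(1),s['tool_pos'],s['eef_rot'],s['width'])
a=cap('wrist','w6.png');np.savez('w6.npz',**a)
```

```text
14.5 [ 29.9  14.3 -11.2  -0.  -64.8 -16.3] [586.00226436 116.09064733 221.66031678] [ 1.79812688e+02 -3.82985260e-02 -7.63355663e+01] 56.77236086819592
```

View pics/w6.png

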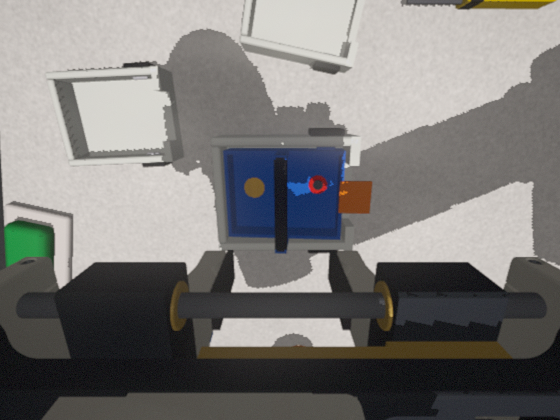

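The wrist view shows the bar at columns 275-287, rows 158-250, centred between the fingers. The coin is at (254,187), the button at (318,184), and the tool lies on the counter at top right.

Run:
```python
from h import *
a=dict(np.load('w6.npz'));s=observe()
u,v=np.meshgrid(np.arange(260,305),np.arange(145,262));W=world(a,u.ravel(),v.ravel())
e=np.array([.9715,.2368]);f=np.array([-.2368,.9715]);q=W[:,:2]-[588,116]
k=(W[:,2]>80)&(W[:,2]<100)&(abs(q@e)<25)&(abs(q@f)<60);r=rect(W[k]);print(k.sum(),r,np.percentile(W[k,2],[5,50,95]))
print((s['tool_pos'][:2]-np.array(r[0]))@np.c_[e,f])
for n,(p) in {'top':(405,0)}.items(): pass
t=world(a,[420,470],[1,3]);print(t)
```

```text
1299 ((587.0720825195312, 115.0735855102539), (12.5529203414917, 100.46620178222656), 13.899316787719727) [84.45484442 90.88195152 92.18250869]
[-0.89094929  0.94423128]
[[ 494.05726634 -109.62714938   15.06020773]
 [ 445.21179365 -118.62993142   18.5040396 ]]
```

>>> {"api": "play_rows", "payload": {
  "increments": [
    [0,-1,30,-0.085,0,0,0.3],
    [0,-1,70,-0.085,0,0,0.3],
    [0,-1,105,-0.085,0,0,0.3],
    [0,-1,125,-0.085,0,0,0.3],
    [0,-1,135,-0.085,0,0,0.3],
    [0,-1,140,-0.085,0,0,0.3],
    [0,-1,140,-0.085,0,0,0.3]
  ]
}}

```text
time_s: 15.42
tool_pos: [587.8, 116.3, 84.1]
eef_rot: [175.2, 0.0, -76.3]
force: [-0.6, -0.6, -0.4]
width: 56.9
grip_force: 0.0
```

>>> {"api": "play_rows", "payload": {
  "increments": [
    [0,0,0,0,0,0,-0.1],
    [0,0,0,0,0,0,-0.3],
    [0,0,0,0,0,0,-0.5],
    [0,0,0,0,0,0,-0.6],
    [0,0,0,0,0,0,-0.7],
    [0,0,0,0,0,0,-1],
    [0,0,0,0,0,0,-1],
    [0,0,0,0,0,0,-1]
  ],
  "newtons": 35
}}

```text
time_s: 16.42
tool_pos: [587.2, 116.1, 83.6]
eef_rot: [175.1, -0.0, -76.3]
force: [-2.7, -0.3, 1.9]
width: 11.7
grip_force: 35.0
```

>>> {"api": "play_rows", "payload": {
  "increments": [
    [0,0,0,0,0,0,-1],
    [0,0,0,0,0,0,-1]
  ]
}}

```text
time_s: 16.68
tool_pos: [587.2, 116.1, 83.6]
eef_rot: [175.1, -0.0, -76.3]
force: [-2.6, 0.0, 2.3]
width: 11.6
grip_force: 35.0
```

>>> {"api": "play_rows", "payload": {
  "increments": [
    [0,0.4,-5,0,0,0,-1],
    [0,1,-12,0,0,0,-1],
    [0,1.9,-22,0,0,0,-1],
    [0,2.7,-32,0,0,0,-1],
    [0,3.6,-42,0,0,0,-1],
    [0,4.5,-53,0,0,0,-1],
    [0,5.4,-63,0.03,0,0,-1],
    [0,6,-70,0.06,0,0,-1]
  ]
}}

```text
time_s: 17.68
tool_pos: [587.6, 116.3, 154.7]
eef_rot: [178.7, 0.0, -76.3]
force: [0.3, -0.6, -2.4]
width: 11.4
grip_force: 35.0
```

>>> {"api": "play_rows", "payload": {
  "increments": [
    [0,0.2,-10,0.012,0,0,-1],
    [0,0.5,-20,0.025,0,0,-1],
    [0,0.8,-30,0.025,0,0,-1],
    [0,1.1,-40,0.025,0,0,-1],
    [0,1.2,-44,0.025,0,0,-1],
    [0,1.2,-44,0.025,0,0,-1],
    [0,1.2,-44,0.025,0,0,-1]
  ]
}}

```text
time_s: 18.55
tool_pos: [587.2, 116.1, 197.4]
eef_rot: [179.9, -0.0, -76.3]
force: [-0.0, -0.3, -2.4]
width: 11.8
grip_force: 35.0
```

Run:
```python
from h import *
s=observe();print(s['time_s'],s['tool_pos'],s['eef_rot'],s['force'],s['width'],s['qvel'].round(2))
a=cap('wrist');b=cap('scene')
cv2.imwrite('pics/c7.png',np.hstack([cv2.resize(a['img'],(400,300)),cv2.resize(b['img'][90:300,170:450],(400,300))]))
k=hsvmask(b['img'],(4,140,40),(18,255,255));o=np.zeros_like(k);o[140:205,285:325]=k[140:205,285:325]
D=pts(b,o);print('tab z',len(D),np.percentile(D[:,2],[10,50,90]),np.median(D,0))
c=hsvmask(b['img'],(105,120,40),(130,255,255));c[:,:240]=0;c[:,350:]=0
D=pts(b,c);print('blue',len(D),np.percentile(D[:,2],[2,10,50,90,98]))
```

```text
18.55 [587.22158293 116.14101696 197.42481325] [ 1.79948654e+02 -3.63472971e-03 -7.63143801e+01] [-0.03255135 -0.27892919 -2.3825476 ] 11.79256772546697 [ 0.08  0.08 -0.02  0.13 -0.01  0.  ]Traceback (most recent call last):
  File "<stdin>", line 6, in <module>
    return _quantile_unchecked(
        a, q, axis, out, overwrite_input, method, keepdims, weights)
    return _ureduce(a,
                    func=_quantile_ureduce_func,
    ...<5 lines>...
                    overwrite_input=overwrite_input,
                    method=method)
    r = func(a, **kwargs)
    result = _quantile(arr,
                       quantiles=q,
    ...<2 lines>...
                       out=out,
                       weights=wgt)
    slices_having_nans = np.isnan(arr[-1, ...])
                                  ~~~^^^^^^^^^
IndexError: index -1 is out of bounds for axis 0 with size 0
```

View pics/c7.png

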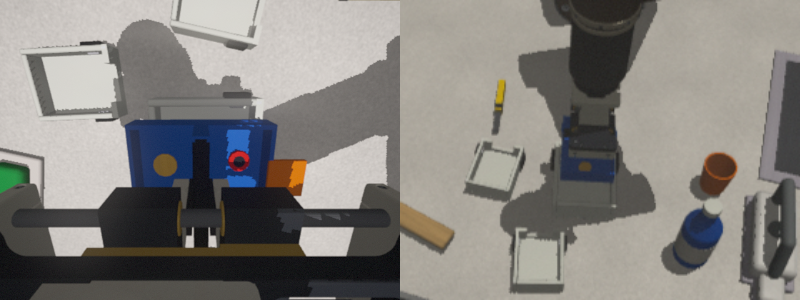

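The wrist view (left) shows the tray held by its bar with the coin at (165,165) and button at (238,160). The scene view (right) shows it over the dock and the tool lying on the counter. Last, I'll check the level by depth.

Run:
```python
from h import *
a=cap('wrist')
c=hsvmask(a['img'],(105,120,30),(130,255,255));c[:, :165]=0;c[:,395:]=0
e=np.array([.9715,.2368]);f=np.array([-.2368,.9715])
D=pts(a,c);D=D[(D[:,2]>120)&(D[:,2]<200)];x=(D[:,:2]-[587,116])@e;y=(D[:,:2]-[587,116])@f
for lo,hi in((-66,-60),(-50,-30),(-20,0),(0,20),(30,50),(60,66)):
    k=(x>lo)&(x<hi)&(abs(y)<60)
    if k.sum()>5: print(lo,hi,k.sum(),np.percentile(D[k,2],[5,20,50,80,95]).round(1))
k=hsvmask(a['img'],(4,140,60),(18,255,255));k[:,:365]=0;k[:,440:]=0;D=pts(a,k);print('tab',D.mean(0),np.median(D[:,2]))
```

```text
-66 -60 1227 [139.9 145.3 155.5 164.5 165.5]
-50 -30 1982 [138.  138.5 139.2 154.7 165.1]
-20 0 1636 [138.  138.5 139.2 161.2 181.7]
0 20 1515 [137.9 138.5 139.2 164.2 186. ]
30 50 1854 [137.7 138.4 139.  146.6 164.8]
60 66 1021 [138.3 139.7 158.  164.7 165.5]
tab [513.20067511  92.13073611 166.85014506] 165.9393151311545
```

The tray is level, its floor top is at about 138.5 mm (underside about 134.5), and everything is still in place.

```bash
python3 -c "
from station import *
print(hand_in())"
```

```text
the job is handed in; nothing more can be done
None
```

I levered the tray up onto its catches with the tool, laid the tool on the counter, and lifted the tray by its bar. I handed it in held level over the dock, underside about 134 mm above the counter, with coin and button inside; the hand-in gave no verdict.

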